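Pour a nut from a ratchet-held nut carousel and set it level again

ROBOT

A 6-joint arm with a two-finger parallel gripper is mounted at the origin on a cart in front of the work surface, level with it; the furniture and walls round the work are solid. World frame = base frame: x ahead of the robot, y to its left, z up, the work surface at z = 0. Lengths are in mm, angles in rad, forces in N, time in s.
With the tool pointing down it reaches from about 275 to 750 mm from the base axis. Payload 10.2 kg.
Tool frame: the origin (TCP) lies between the finger pads; the fingertips stand 25 mm ahead of it and the grasp point (between the pads) lies 6 mm ahead of it (finger_overhang is the distance from the TCP to the fingertips, in mm); z points along the fingers, y is the line along which they close (so a half turn about z gives the same grasp; the last joint's range is limited). The gripper opens to 88 mm and grips with 3 to 60 N. Pads are 18 mm wide; open, the fingers measure 123 mm over their backs; the gripper's body (75 mm by 187 mm) begins 45 mm behind the grasp point.
Start: joints at [0.939, 0.313, 1.498, -0, 1.331, -0.223], TCP at [208.705, 481.74, 263.72] pointing down, gripper open.
Joint ranges: [-2.94, 2.94], [-0.97, 2.17], [0.19, 2.56], [-1.23, 4.37], [0.02, 3.11], [-2.88, 2.88]. Speed limits (rad/s): [2.39, 2.39, 3.01, 3.14, 3.14, 3.14].

INTERFACE

Orientations are given as a rotation vector (axis times angle).
In Python, from station import state, read_camera, calibration, hand_in, finger_overhang gives the robot as it stands.
- The arm moves only by the tool move_arm, never from a script. Its argument "series" is a list of rows, each a list of 7 numbers: the closure, from 0 (fully open) to 1 (shut), then the shift along the tool's x, y, z each as a share of 0.3 m, from -1 to 1, then the turn, a rotation vector about the tool's x, y, z each as a share of 180 degrees, from -1 to 1. A call has 1 to 12 rows; each row is the pose to reach, as a shift and turn from the pose commanded when the call began, along the tool's axes at that moment, turning the shorter way round; what a row does not reach only later rows make up. A row lasts 1/8 s, in which the tool goes at most 62.5 mm and 10.7 degrees, less where a joint would pass 70% of its speed; a pose out of reach is approached as far as the arm can. A call with a number of a shift or a turn outside -1 to 1 is refused whole. A call with a gripper value outside its range is refused whole. The fingers move at their own pace and stop on an object; the grip force is fixed at half the most. Time passes only in rows, so rows that repeat a pose let the fingers close. It gives the time, the measured TCP pose, the force, the opening and the grip force at its end, in the units of the state.
- state(): the state, without advancing time (a new reading comes with each control period).
- read_camera(name): name is "scene" or "side" or "wrist"; returns (picture, depth): 384x512x3 uint8, blue, green, red; 384x512 float32, mm along the optical axis (not along the pixel's ray), 0 where there is no reading.
- calibration(name): a dict with "intrinsics" (3x3 intrinsics, pixels), "T" (4x4, takes a point from camera to world coordinates); the wrist camera has in their place "hand_eye" (4x4, takes a point from camera to tool coordinates, whose origin is the TCP and whose axes are the flange's). Camera axes: x right, y down, z forward; pixel columns grow to the right and rows downward; lengths in mm; the calibration is good to about 2 mm. A picture is of the moment at which its call begins: read the wrist's pose just before it. calibration takes no time and is no camera call.
- hand_in(): hands the job in; it is judged then, once.
The state is a dict: "time_s": time; "q": joint angles; "joint_velocities": joint speeds; "effort": joint torques, N m; "tcp_pos": TCP position; "orientation": TCP orientation; "force": force on the tool from outside, world axes, zero at the start; "moment": the same for the moment, N m; "opening": finger opening in mm; "finger_force": force on a finger pad.
Only numpy, scipy, OpenCV 4.12 (cv2) and the standard library are available. Lean on these libraries where they do the work, as an engineer would, in place of code of your own. Each camera call takes 0.05 s, during which the arm holds its last target. There are 200 camera calls.

TASK

Pour the large hex nut out of the nut carousel into the steel tray: turn the carousel until the nut's compartment faces the spout, then, with the pawl left in, tip the pan up by its handle until the nut has slid into the tray. The ratchet now holds the pan tipped, so throw the pawl off, swing the pan back down until it is fully level on its stop, and throw the pawl in again. All the other small parts stay in their compartments, and the tray and the things lying around are left where they are.

Things in the scene. Friction and masses are not known exactly. Their poses are not given: they have to be found in the camera images.
- stand: Grey steel stand of the nut carousel, fixed to the bench. Base plate 160 x 262 x 8 mm, two cheeks 8 mm thick at y = +-115 mm (161 mm high) carry the pan. Origin: underside, straight below the trunnion axis. Its -x is the side to which the spout points (roughly at the robot), +x the handle side, +y its left, z up.
- trunnion (a point): Middle of the trunnion axis, which runs along the stand's y, 145 mm above the bench. The aluminium pan (177 mm across, rim 12 mm above this point) hangs on it, open only at the spout, a 50 degree gap in its rim. In the pan lies the black carousel, 162 mm across, with five equal compartments (72 degrees, walls 24 mm high, floor 12 mm below this point). A toothed ratchet wheel is on the left end, y = +130 mm.
- carousel (a joint): Turn of the carousel in the pan, rad, counter-clockwise seen from above; stiff, stays where it is left, no end stops. At every multiple of 1.257 (a fifth of a turn) one compartment faces the spout squarely; within 0.15 rad of that it alone is open to it. At the start, near 0, that one is empty, and the large nut is in one of the two beside it.
- turn_bar (a point): Gripping point of the grey bar handle on the carousel's axis, 187 mm above the bench when the pan is level. The bar is 46 mm long, 12 mm wide, 30 mm high, its top 13 mm above this point, its underside 17 mm below (compartment walls end 30 mm below). Its length runs along this frame's x axis, which at carousel = 0 is the stand's x axis.
- pan (a joint): Tilt of the pan, rad: 0 = level on its stop, 0.76 = fully tipped, spout down, handle up. Friction holds it where it is left; about 3 N at the handle moves it. With the pawl in, it clicks freely upward, but goes back one tooth (0.175 rad) at most, then locks. The nut slides out between 0.3 and 0.5 rad.
- tip_handle (a point): Middle of the pan's handle: a black round grip 15 mm thick, 76 mm long, parallel to the trunnion axis, on a steel bail behind the pan. Level: 128 mm behind (+x) and 30 mm above the trunnion axis. It swings round that axis: at tilt t it is 131.5 mm from it at an angle of 0.23 + t rad above the stand's +x. The rim is 32 mm in front of the grip and lower.
- spout_lip (a point): Middle of the lip of the spout, 138 mm in front (-x) of the trunnion axis and 122 mm above the bench with the pan level; the chute is 50 mm wide there.
- pawl (a joint): Throw-over pawl, rad. About 0 to 0.12: in, nose in the teeth, ball leaning to the spout side (-x of the stand). 1.35: thrown off, against its stop, ball leaning to the handle side (+x). It goes over the dead point at about 0.6 rad and then falls to that side by its own weight. A push of 1 to 5 N along the stand's x against rod or ball moves it.
- pawl_pin (a point): The pin on which the pawl turns, parallel to the trunnion axis: 48 mm behind it (+x), at y = +130 mm of the stand, 187 mm above the bench.
- pawl_knob (a point): Centre of the black ball, 22 mm diameter, at the end of the pawl's 7 mm rod, 75 mm from its pin. Pawl in: 249 mm above the bench, 43 mm from the pin towards the spout side. Thrown off: 243 mm above the bench, 50 mm from the pin towards the handle side.
- tray: Open steel tray 130 (x) x 124 (y) x 28 mm, wall 3 mm, standing loose under the spout, 0.4 kg. Origin: middle of the underside.
- hex_nut: The large steel hex nut, 27 mm across flats, 15 mm high, 48 g, lying flat on the carousel's floor, somewhere in its compartment, alone. Origin: middle of the underside.
- bearing: Round ball bearing, 28 mm diameter, 9 mm thick, alone in a compartment. It must stay in the carousel.
- standoff: Hexagonal steel standoff, a bar 14 mm thick and 38 mm long, lying alone in a compartment. It must stay in the carousel.
- small_nut_1: Small steel hex nut, 15 mm across flats, 8 mm high; three lie together in one compartment. It must stay in the carousel.
- small_nut_2: Small steel hex nut, 15 mm across flats, 8 mm high; three lie together in one compartment. It must stay in the carousel.
- small_nut_3: Small steel hex nut, 15 mm across flats, 8 mm high; three lie together in one compartment. It must stay in the carousel.
- pen_1: Bystander: pen, 135 mm long, lying at the right front.
- side_cutters: Bystander: small side cutters, 103 x 34 x 12 mm, lying right of the tray.
- yellow_screwdriver: Bystander: screwdriver, 158 mm long, lying left behind the stand.
- dark_case: Bystander: dark flat instrument case, 60 x 85 x 26 mm, lying at the right, between mug and vice.

How it is judged:
By the outcome, as a careful person would: the job done as asked, in the order asked, and still so for the second after the job is handed in, with the robot touching nothing.
It also fails if it takes over 72 s, if anything falls off the work surface, if the arm or the gripper's body presses on something with over 40 N, if the wrist force passes 120 N, or if a joint passes its speed limit or range.

## Working session

There is one attempt and no reset: what is moved stays moved. The work goes in short steps, Python scripts to look and compute and a tool call to move; the robot and the scene stay as the last step left them, time stands still between calls to the robot, and variables do not carry over. Pictures are saved under pics/ and viewed, at most 10 in all, crops included, and the job is handed in when it is done.

Besides the shell and the picture viewer there is one more tool, called after "Request:" by a JSON object that holds its "api" and its "payload", one argument or row to a line. move_arm: Moves the arm, as the interface text tells. Its arguments: {"type":"object","properties":{"series":{"type":"array"}},"required":["series"]}

```bash
mkdir -p pics; ls
python3 - <<'E'
from station import *
import cv2,numpy as np
print(state()); print(finger_overhang)
for n in("scene","side"):
    im,d=read_camera(n); cv2.imwrite(f"pics/{n}0.png",im); np.save(f"{n}0.npy",d)
    c=calibration(n); print(n,np.round(c["intrinsics"],1).tolist(),np.round(c["T"],3).tolist())
print(np.round(calibration("wrist")["hand_eye"],3).tolist(), np.round(calibration("wrist")["intrinsics"],1).tolist())
E
```

```text
pics
{'time_s': 0.0, 'q': array([ 9.38593918e-01,  3.13438564e-01,  1.49843047e+00, -1.74166955e-05,
        1.33100259e+00, -2.23421175e-01]), 'joint_velocities': array([-0.00055609,  0.000266  , -0.00055404, -0.00152335,  0.00185523,
       -0.00098401]), 'effort': array([ 1.51438966e-03, -4.02200782e+01, -2.52276689e+01,  6.95688464e-02,
        3.51251545e-02, -1.00453419e-04]), 'tcp_pos': array([208.57703767, 481.55377224, 263.16939085]), 'orientation': array([-6.37539564e-01, -3.07569623e+00,  1.83866408e-03]), 'force': array([-0.97582511, -0.45220543,  0.17965977]), 'moment': array([-0.03640883,  0.04496621,  0.01857047]), 'finger_force': 0.0, 'opening': 88.03212411294818}
25.0
scene [[347.7, 0.0, 254.2], [0.0, 347.7, 187.7], [0.0, 0.0, 1.0]] [[-0.766, -0.457, 0.452, 87.106], [-0.643, 0.555, -0.529, 360.253], [-0.009, -0.695, -0.719, 811.167], [0.0, 0.0, 0.0, 1.0]]
side [[410.7, 0.0, 260.7], [0.0, 410.7, 189.2], [0.0, 0.0, 1.0]] [[0.7, -0.449, 0.556, -125.056], [-0.714, -0.417, 0.562, -792.95], [-0.02, -0.79, -0.613, 887.426], [0.0, 0.0, 0.0, 1.0]]
[[-0.001, -0.957, -0.289, 74.804], [1.0, -0.001, 0.0, -0.439], [-0.0, -0.289, 0.957, -121.711], [0.0, 0.0, 0.0, 1.0]] [[336.9, 0.0, 254.2], [0.0, 336.9, 188.2], [0.0, 0.0, 1.0]]
```

View pics/scene0.png

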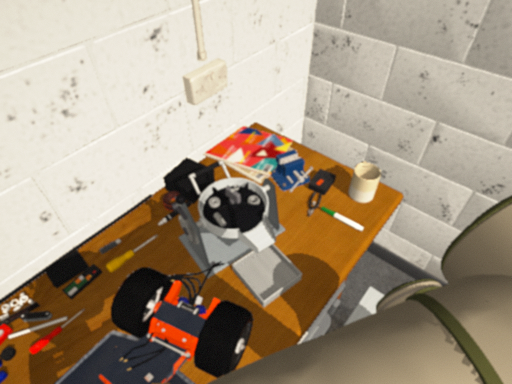

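View pics/side0.png

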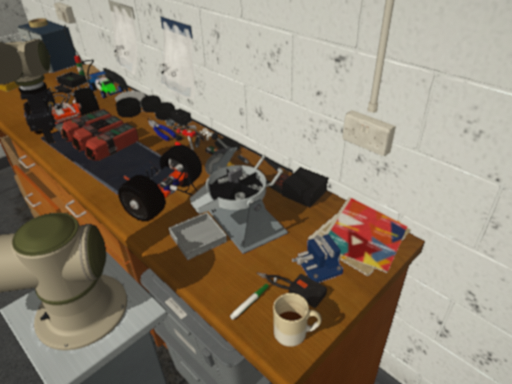

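The scene view shows the pan around (234,205), with the spout toward (262,238) and the tray at (267,272). In the side view the pan is at (238,185) and the tray at (200,235). Next I'll turn these into coordinates.

```bash
cat > h.py <<'E'
import numpy as np, cv2
from station import *
from scipy.spatial.transform import Rotation as R
def T_of(n):
    c=calibration(n)
    if "T" in c: return c["intrinsics"],c["T"]
    s=state(); T=np.eye(4); T[:3,:3]=R.from_rotvec(s["orientation"]).as_matrix(); T[:3,3]=s["tcp_pos"]
    return c["intrinsics"],T@c["hand_eye"]
def cloud(d,K,T):
    v,u=np.mgrid[:d.shape[0],:d.shape[1]]
    P=np.stack([(u-K[0,2])/K[0,0]*d,(v-K[1,2])/K[1,1]*d,d],-1)@T[:3,:3].T+T[:3,3]
    P[d<=0]=np.nan
    return P
def proj(p,K,T):
    q=(np.asarray(p)-T[:3,3])@T[:3,:3]; return q[...,:2]/q[...,2:]*[K[0,0],K[1,1]]+K[:2,2]
E
python3 - <<'E'
from h import *
for n,pts in(("scene",[(234,205),(262,237),(267,272),(200,212),(268,205),(232,180)]),("side",[(238,185),(200,235),(218,215)])):
    K,T=T_of(n); P=cloud(np.load(f"{n}0.npy"),K,T)
    for u,v in pts: print(n,u,v,np.round(P[v,u]))
    im=cv2.imread(f"pics/{n}0.png")
    x,y=(150,140) if n=="scene" else (160,120)
    cv2.imwrite(f"pics/{n}c.png",cv2.resize(im[y:y+150,x:x+160],None,fx=4,fy=4,interpolation=cv2.INTER_CUBIC)[:600])
E
```

```text
scene 234 205 [497. -41. 160.]
scene 262 237 [397. -28. 127.]
scene 267 272 [372. -20.   2.]
scene 200 212 [547.  28. 158.]
scene 268 205 [433. -96. 158.]
scene 232 180 [ 567. -109.  151.]
side 238 185 [504. -62. 159.]
side 200 235 [383.  -8.   5.]
side 218 215 [479.  18.   9.]
```

View pics/scenec.png

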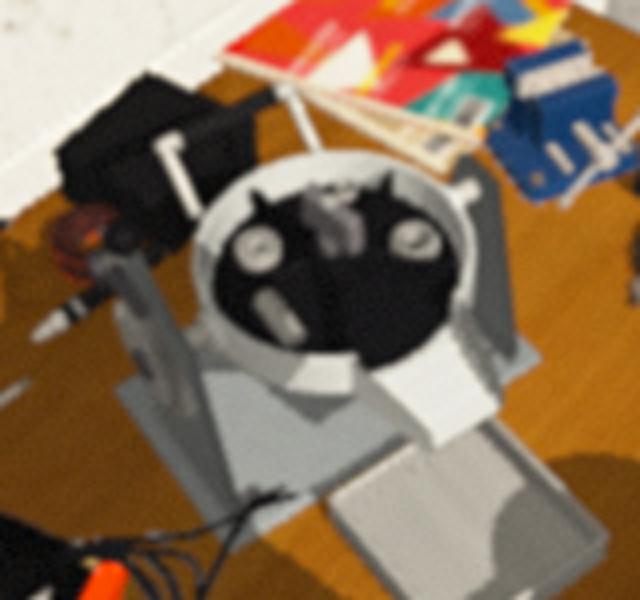

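View pics/sidec.png

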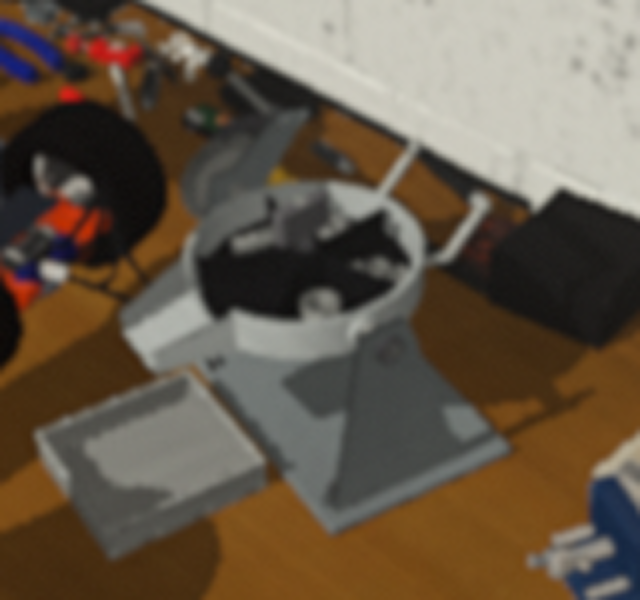

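Scene crop: the spout is at (435,400). The standoff (280,315) and a nut with a hole (415,240) sit on either side of the empty compartment, the bearing is at (258,248), and the small nuts are behind the bar. So the large nut is on the stand's −y side. Now I'll fit the stand's pose.

Run:
```python
from h import *
from scipy.optimize import least_squares
A=[]
for n in("scene","side"):
    K,T=T_of(n); P=cloud(np.load(f"{n}0.npy"),K,T).reshape(-1,3)
    m=(abs(P[:,0]-510)<160)&(abs(P[:,1]+60)<170); P=P[m]
    r=P[(P[:,2]>153)&(P[:,2]<162)]
    c=np.array([505,-62.])
    for _ in range(8):
        q=r[abs(np.hypot(*(r[:,:2]-c).T)-87)<12][:,:2]
        c=least_squares(lambda c:np.hypot(*(q-c).T)-87,c,loss="soft_l1").x
    rr=np.hypot(*(q-c).T); print(n,"rim",c,len(q),rr.std(),rr.mean())
    # base plate
    b=P[(P[:,2]>5)&(P[:,2]<12)]; 
    # spout: chute points
    hi=P[(P[:,2]>185)]; print("hi",len(hi)); print(np.round(hi[np.argsort(-hi[:,2])][:12]))
    s=P[(P[:,2]>110)&(P[:,2]<150)&(np.hypot(*(P[:,:2]-c).T)>100)&(P[:,0]<c[0]-60)]
    print("spout",len(s),np.round(s.mean(0)), np.degrees(np.arctan2(*(c-s[:,:2].mean(0))[::-1])))
    t=P[(P[:,2]>17)&(P[:,2]<36)&(P[:,0]<450)&(P[:,1]<70)&(P[:,1]>-130)]
    print("tray",len(t),cv2.minAreaRect(t[:,:2].astype(np.float32)))
    top=P[(P[:,2]>190)&(np.hypot(*(P[:,:2]-c).T)<35)]; print("bar",len(top),top.mean(0),cv2.minAreaRect(top[:,:2].astype(np.float32)))
```

```text
scene rim [506.13900326 -48.64356045] 393 3.0853879023461235 86.69296953596265
hi 347
[[538.  76. 262.]
 [545.  75. 260.]
 [542.  84. 260.]
 [541.  71. 260.]
 [542.  73. 260.]
 [542.  76. 260.]
 [538.  77. 260.]
 [544.  77. 260.]
 [543.  80. 259.]
 [547.  80. 259.]
 [542.  79. 259.]
 [538.  79. 259.]]
spout 464 [392. -20. 129.] -14.003577742937916
tray 254 ((386.0262145996094, -18.180892944335938), (127.05464172363281, 99.51615905761719), 77.76016998291016)
bar 100 [504.68422475 -46.96224623 198.22004212] ((506.6723327636719, -48.02842330932617), (12.494902610778809, 45.78096008300781), 86.35942077636719)
side rim [506.84512783 -47.16716262] 325 3.334664365549411 86.54088178741299
hi 297
[[544.  79. 262.]
 [547.  78. 261.]
 [543.  83. 261.]
 [537.  71. 261.]
 [539.  78. 261.]
 [534.  77. 260.]
 [543.  78. 259.]
 [547.  73. 259.]
 [539.  83. 259.]
 [545.  77. 259.]
 [544.  70. 259.]
 [542.  73. 258.]]
spout 309 [394. -17. 132.] -15.033736981517729
tray 304 ((386.7044372558594, -14.662612915039062), (131.59283447265625, 99.9209213256836), 77.82970428466797)
bar 80 [504.87692868 -48.77522107 198.12942895] ((505.6953125, -47.824058532714844), (14.50407600402832, 45.637535095214844), 84.22488403320312)
```

Results:
- **Stand:** trunnion at about (506.4, −48), yaw about −14°.
- **Check:** the model puts the pawl ball at (543, 77), and the depth shows it at (541, 77, 260 top).
- **Carousel:** the bar lies at about −4.7° in world axes, so the carousel is at about +0.16 rad.

I'll add a move helper, check the surroundings, and then fly over for a wrist look.

```bash
cat >> h.py <<'E'
C=np.array([506.4,-48.]); YAW=-14.0
def S(x,y,z):
    a=np.radians(YAW); return np.array([C[0]+x*np.cos(a)-y*np.sin(a),C[1]+x*np.sin(a)+y*np.cos(a),z])
def rel(pos,xang):
    "row for TCP pos, tool down, tool x at world angle xang deg"
    s=state(); M=R.from_rotvec(s["orientation"]); a=np.radians(xang)
    G=R.from_matrix(np.array([[np.cos(a),np.sin(a),0],[np.sin(a),-np.cos(a),0],[0,0,-1]]))
    sh=M.inv().apply(np.asarray(pos)-s["tcp_pos"])/300
    return np.round(np.r_[sh,(M.inv()*G).as_rotvec()/np.pi],4).tolist()
E
python3 - <<'E'
from h import *
print(rel([(208.6+506)/2,(481.6-48)/2,320],175.3))
for n in("scene","side"):
    K,T=T_of(n); P=cloud(np.load(f"{n}0.npy"),K,T).reshape(-1,3)
    a=np.radians(YAW); q=(P[:,:2]-C)@np.array([[np.cos(a),-np.sin(a)],[np.sin(a),np.cos(a)]])
    for x0 in range(95,300,20):
        m=(q[:,0]>x0)&(q[:,0]<x0+20)&(abs(q[:,1])<60)
        if m.any(): print(n,x0,np.round(np.nanpercentile(P[m,2],[50,97,100])), np.round(q[m,1][np.nanargmax(P[m,2])]))
E
```

```text
[-0.8057, -0.6131, -0.1887, -0.0003, -0.0001, -0.104]
scene 95 [155. 165. 166.] 49.0
scene 115 [179. 184. 185.] 34.0
scene 135 [1. 3. 4.] 53.0
scene 155 [1. 3. 4.] 54.0
scene 175 [13. 58. 60.] 19.0
scene 195 [40. 60. 61.] -7.0
scene 215 [56. 61. 63.] 13.0
scene 235 [57. 61. 62.] -11.0
scene 255 [59. 61. 62.] -21.0
scene 275 [59. 61. 63.] -13.0
scene 295 [58. 61. 61.] -20.0
side 95 [ 10. 165. 169.] -45.0
side 115 [  7. 185. 186.] -38.0
side 135 [2. 5. 7.] 36.0
side 155 [2. 5. 7.] -34.0
side 175 [ 3. 56. 61.] 29.0
side 195 [29. 62. 66.] -38.0
side 215 [54. 63. 65.] 23.0
side 235 [60. 63. 65.] 40.0
side 255 [59. 63. 65.] 36.0
side 275 [59. 63. 64.] -48.0
side 295 [58. 63. 64.] 31.0
```

Request:
{"api": "move_arm", "payload": {
  "series": [
    [0, 0, 0, -0.2, 0, 0, 0],
    [0, -0.4, -0.3, -0.2, 0, 0, -0.05],
    [0, -0.8, -0.61, -0.2, 0, 0, -0.1],
    [0, -0.8, -0.61, -0.2, 0, 0, -0.1],
    [0, -0.8, -0.61, -0.2, 0, 0, -0.1],
    [0, -0.8, -0.61, -0.2, 0, 0, -0.1],
    [0, -0.8, -0.61, -0.2, 0, 0, -0.1]
  ]
}}

```text
time_s: 0.98
tcp_pos: [357.4, 216.0, 323.5]
orientation: [-0.157, -3.137, 0.001]
force: [-0.2, 0.8, 0.4]
opening: 88.1
finger_force: 0.0
```

Request:
{"api": "move_arm", "payload": {
  "series": [
    [0, -0.58, -0.826, 0.0, 0, 0, 0],
    [0, -0.58, -0.826, 0.04, 0, 0, 0],
    [0, -0.58, -0.826, 0.04, 0, 0, 0],
    [0, -0.58, -0.826, 0.04, 0, 0, 0],
    [0, -0.58, -0.826, 0.04, 0, 0, 0],
    [0, -0.58, -0.826, 0.04, 0, 0, 0],
    [0, -0.58, -0.826, 0.04, 0, 0, 0]
  ]
}}

```text
time_s: 1.85
tcp_pos: [505.8, -43.4, 311.5]
orientation: [-0.147, -3.138, -0.001]
force: [0.7, -0.9, 0.8]
opening: 88.1
finger_force: 0.0
```

Run:
```python
from h import *
K,T=T_of("wrist"); s=state(); im,d=read_camera("wrist"); print(s["tcp_pos"],s["q"])
np.save("w1.npy",d); cv2.imwrite("pics/w1.png",im)
P=cloud(d,K,T).reshape(-1,3)
top=P[(P[:,2]>190)&(P[:,2]<210)&(np.hypot(*(P[:,:2]-C).T)<35)]; print("bar",len(top),np.median(top[:,2]),cv2.minAreaRect(top[:,:2].astype(np.float32)))
from scipy.optimize import least_squares
r=P[(P[:,2]>153)&(P[:,2]<162)]; c=C.copy()
for _ in range(8):
    q=r[abs(np.hypot(*(r[:,:2]-c).T)-87)<8][:,:2]
    c=least_squares(lambda c:np.hypot(*(q-c).T)-87,c,loss="soft_l1").x
print("rim",c,len(q))
h=P[(P[:,2]>176)&(P[:,2]<190)&(P[:,0]>600)]; print("handle",len(h),h.mean(0),cv2.minAreaRect(h[:,:2].astype(np.float32)))
```

```text
[505.80591522 -43.4026888  311.5434477 ] [-3.16896570e-01  2.43553863e-01  1.46400441e+00  3.49949717e-04
  1.43478788e+00 -1.79417720e+00]
bar 987 200.52197088310984 ((507.1400146484375, -48.53883743286133), (12.012317657470703, 45.12577438354492), 85.70243835449219)
rim [506.80941568 -48.30975644] 3618
handle 85 [643.39047304 -44.38461693 181.6844494 ] ((643.367431640625, -46.449073791503906), (35.06194305419922, 5.802119255065918), 81.75154113769531)
```

View pics/w1.png

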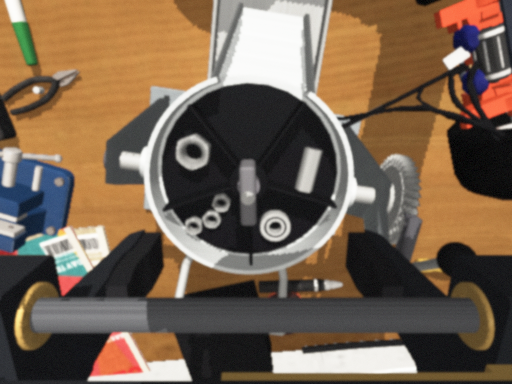

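The wrist view, with the robot side at the top, shows:
- large nut (192,152), left of the spout
- standoff (310,170)
- bearing (275,225)
- three small nuts around (210,215)
- bar at (248,190)
- trunnion stubs at (130,160) and (365,194)

So the carousel has to turn clockwise to −1.257. One refinement of the yaw first.

Run:
```python
from h import *
K,T=T_of("wrist"); P=cloud(np.load("w1.npy"),K,T)
c=np.array([506.8,-48.4]); im=cv2.imread("pics/w1.png")
a=np.nanmedian(P[156:165,126:136].reshape(-1,3),0); b=np.nanmedian(P[190:199,362:371].reshape(-1,3),0); print(a,b,np.degrees(np.arctan2(b[1]-a[1],b[0]-a[0]))-90)
Q=P.reshape(-1,3); r=Q[:,:2]-c; rr=np.hypot(*r.T); ang=np.degrees(np.arctan2(r[:,1],r[:,0]))%360
# rim gap
m=(abs(rr-86)<4)&(Q[:,2]>152)&(Q[:,2]<162); h,_=np.histogram(ang[m],360,(0,360)); print("gap",[i for i in range(120,220) if h[i]<2])
s=Q[(rr>100)&(rr<138)&(Q[:,2]>112)&(Q[:,2]<150)&(Q[:,0]<440)&(abs(Q[:,1]+20)<60)]; print("chute",len(s),cv2.minAreaRect(s[:,:2].astype(np.float32)), s.mean(0), np.degrees(np.arctan2(*(c-s.mean(0)[:2])[::-1])))
k=Q[(Q[:,2]>185)&(abs(Q[:,1]-78)<40)&(abs(Q[:,0]-560)<50)]; print(len(k))
```

```text
[ 480.61583219 -146.62842598  152.54167624] [529.74843743  52.64444621 152.85693027] -13.850559400476584
gap [141, 142, 143, 144, 145, 146, 147, 148, 149, 150, 151, 152, 153, 154, 155, 156, 157, 158, 159, 160, 161, 162, 163, 164, 165, 166, 167, 168, 169, 170, 171, 172, 173, 174, 175, 176, 177, 178, 179, 180, 181, 182, 183, 184, 185, 186, 187, 188, 189, 190]
chute 4146 ((394.7068176269531, -20.46270751953125), (70.73017120361328, 43.54050827026367), 76.06394958496094) [393.79199489 -19.72793831 127.84432746] -14.236512962430865
1642
```

```bash
sed -i 's/^C=.*YAW/C=np.array([506.8,-48.4]); YAW/' h.py; python3 -c "
from h import *
print(rel([506.8,-48.4,225],175.7),rel([506.8,-48.4,195],175.7),state()['tcp_pos'])"
```

```text
[-0.0053, -0.0171, 0.2894, 0.0001, -0.0, -0.0057] [-0.0053, -0.0172, 0.3894, 0.0001, -0.0, -0.0057] [505.70188948 -43.16825626 311.81510869]
```

Request:
{"api": "move_arm", "payload": {
  "series": [
    [0.4, -0.005, -0.016, 0.28, 0, 0, -0.006],
    [0.4, -0.005, -0.016, 0.28, 0, 0, -0.006],
    [0.4, -0.005, -0.016, 0.28, 0, 0, -0.006],
    [0.4, -0.005, -0.016, 0.28, 0, 0, -0.006]
  ]
}}

```text
time_s: 2.4
tcp_pos: [507.4, -49.0, 229.3]
orientation: [0.117, 3.137, -0.001]
force: [0.1, 0.9, 0.2]
opening: 53.2
finger_force: 0.0
```

```bash
python3 -c "
from h import *
print(rel([506.8,-48.4,195],175.7),state()['tcp_pos'],state()['opening'],state()['force'])"
```

```text
[0.0025, 0.0019, 0.1142, -0.0002, 0.0008, 0.0001] [507.42070425 -48.98836007 229.27402899] 53.18385379120844 [0.0672551  0.91195889 0.15612751]
```

Request:
{"api": "move_arm", "payload": {
  "series": [
    [0.4, 0.0025, 0.002, 0.114, 0, 0, 0],
    [0.4, 0.0025, 0.002, 0.114, 0, 0, 0],
    [1, 0.0025, 0.002, 0.114, 0, 0, 0],
    [1, 0.0025, 0.002, 0.114, 0, 0, 0],
    [1, 0.0025, 0.002, 0.114, 0, 0, 0],
    [1, 0.0025, 0.002, 0.114, 0, 0, 0],
    [1, 0.0025, 0.002, 0.114, 0, 0, 0]
  ]
}}

```text
time_s: 3.28
tcp_pos: [506.4, -48.4, 193.7]
orientation: [0.119, 3.139, 0.002]
force: [1.4, 5.2, 1.6]
opening: 11.8
finger_force: 30.0
```

```bash
python3 -c "
from h import *
print(rel([506.8,-48.4,195],94),state()['tcp_pos'],state()['opening'],state()['force'],state()['q'][5])"
```

```text
[-0.0012, 0.0002, -0.0042, 0.0004, -0.0002, 0.4537] [506.42329951 -48.44086844 193.73915392] 11.796650815694726 [1.4204024  5.20276181 1.62115254] -1.822160619144569
```

Request:
{"api": "move_arm", "payload": {
  "series": [
    [1, 0, 0, 0, 0, 0, 0.045],
    [1, 0, 0, 0, 0, 0, 0.09],
    [1, 0, 0, 0, 0, 0, 0.135],
    [1, 0, 0, 0, 0, 0, 0.18],
    [1, 0, 0, 0, 0, 0, 0.225],
    [1, 0, 0, 0, 0, 0, 0.27],
    [1, 0, 0, 0, 0, 0, 0.315],
    [1, 0, 0, 0, 0, 0, 0.36],
    [1, 0, 0, 0, 0, 0, 0.405],
    [1, 0, 0, 0, 0, 0, 0.45],
    [1, 0, 0, 0, 0, 0, 0.454],
    [1, 0, 0, 0, 0, 0, 0.454]
  ]
}}

```text
time_s: 4.78
tcp_pos: [507.6, -47.3, 193.8]
orientation: [2.143, 2.296, 0.008]
force: [10.4, 11.6, -2.2]
opening: 11.6
finger_force: 30.0
```

Request:
{"api": "move_arm", "payload": {
  "series": [
    [0.4, 0, 0, 0, 0, 0, 0],
    [0.4, 0, 0, 0, 0, 0, 0],
    [0.4, 0, 0, 0, 0, 0, 0],
    [0.4, 0, 0, -0.2, 0, 0, 0],
    [0.4, 0, 0, -0.4, 0, 0, 0],
    [0.4, 0, 0, -0.4, 0, 0, 0]
  ]
}}

```text
time_s: 5.52
tcp_pos: [507.3, -49.4, 317.6]
orientation: [2.139, 2.291, 0.005]
force: [0.4, -0.2, -1.1]
opening: 53.1
finger_force: 0.0
```

Run:
```python
from h import *
K,T=T_of("wrist"); s=state(); im,d=read_camera("wrist"); print(s["tcp_pos"],s["orientation"],s["force"],s["time_s"])
np.save("w2.npy",d); cv2.imwrite("pics/w2.png",im)
P=cloud(d,K,T).reshape(-1,3)
top=P[(P[:,2]>190)&(P[:,2]<210)&(np.hypot(*(P[:,:2]-C).T)<35)]; print("bar",len(top),np.median(top[:,2]),cv2.minAreaRect(top[:,:2].astype(np.float32)))
```

```text
[507.27480768 -49.43169391 317.64479507] [2.13875157 2.2906931  0.00508865] [ 0.39444463 -0.16475631 -1.0590127 ] 5.525
bar 952 200.51400530980786 ((507.64654541015625, -48.39198303222656), (11.889162063598633, 45.63096618652344), 4.093799114227295)
```

View pics/w2.png

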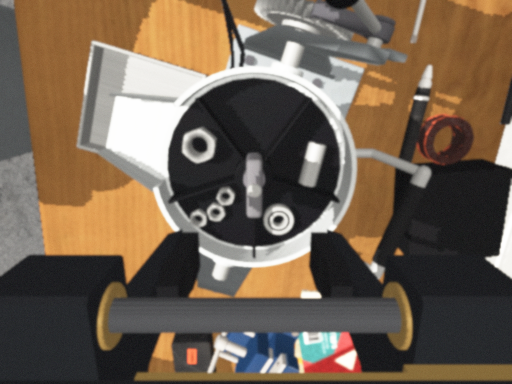

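The bar is now at 94.1° in world axes, so the carousel is at −1.255 rad. The nut at (198,147) faces the spout at (140,130). Now I'll locate the handle grip, seen along (420,180)–(380,265).

Run:
```python
from h import *
s=state();K,T=T_of("wrist"); P=cloud(np.load("w2.npy"),K,T).reshape(-1,3)
a=np.radians(YAW); q=(P[:,:2]-C)@np.array([[np.cos(a),-np.sin(a)],[np.sin(a),np.cos(a)]])
m=(q[:,0]>105)&(q[:,0]<150)&(P[:,2]>170)&(P[:,2]<192)&(abs(q[:,1])<34)
print(m.sum(),np.median(q[m],0),np.percentile(q[m],[3,97],axis=0),np.percentile(P[m,2],[5,50,97]))
print(S(128,0,240),rel(S(128,0,240),76),rel(S(128,0,185),76))
```

```text
1439 [123.89188306   2.89669027] [[120.06465593 -31.16368898]
 [132.64688752  32.18005106]] [172.27402628 178.20901998 180.2917759 ]
[630.99785296 -79.36600264 240.        ] [-0.1283, 0.4061, 0.2506, 0.001, 0.0003, 0.0996] [-0.1281, 0.4056, 0.4339, 0.001, 0.0003, 0.0996]
```

Request:
{"api": "move_arm", "payload": {
  "series": [
    [0.64, -0.06, 0.2, 0, 0, 0, 0.05],
    [0.64, -0.128, 0.405, 0.1, 0, 0, 0.1],
    [0.64, -0.128, 0.405, 0.25, 0, 0, 0.1],
    [0.64, -0.128, 0.405, 0.25, 0, 0, 0.1],
    [0.64, -0.128, 0.405, 0.25, 0, 0, 0.1]
  ]
}}

```text
time_s: 6.2
tcp_pos: [630.0, -78.9, 240.0]
orientation: [2.476, 1.932, 0.001]
force: [-0.7, -0.2, 0.8]
opening: 31.2
finger_force: 0.0
```

Run:
```python
from h import *
print(rel(S(127.5,0,184),76),state()['tcp_pos'],state()['opening'])
```

```text
[-0.0006, 0.0016, 0.1868, 0.0004, 0.0, -0.0003] [630.03378958 -78.91732254 240.02647088] 31.21527504143861
```

Request:
{"api": "move_arm", "payload": {
  "series": [
    [0.64, 0, 0.0016, 0.1, 0, 0, 0],
    [0.64, 0, 0.0016, 0.187, 0, 0, 0],
    [0.64, 0, 0.0016, 0.187, 0, 0, 0],
    [1, 0, 0.0016, 0.187, 0, 0, 0],
    [1, 0, 0.0016, 0.187, 0, 0, 0],
    [1, 0, 0.0016, 0.187, 0, 0, 0],
    [1, 0, 0.0016, 0.187, 0, 0, 0]
  ]
}}

```text
time_s: 7.08
tcp_pos: [632.0, -79.4, 184.6]
orientation: [2.473, 1.93, 0.006]
force: [5.9, -0.9, 2.6]
opening: 14.2
finger_force: 30.0
```

Run:
```python
from h import *
s=state();print(s['tcp_pos'],s['opening'],s['force'],s['finger_force'])
M=R.from_rotvec(s["orientation"]); p0=s["tcp_pos"]
print("tool y in world",M.as_matrix()[:,1])
for t in np.arange(.1,.75,.07):
    d=131.5*(np.cos(.23+t)-np.cos(.23)), 131.5*(np.sin(.23+t)-np.sin(.23))
    w=S(d[0],0,0)-S(0,0,0)+[0,0,d[1]]
    print(round(t,2),np.round(M.inv().apply(w)/300,4))
```

```text
[632.00779466 -79.4352357  184.64682102] 14.196127766557064 [ 5.86919243 -0.86186268  2.58469511] 29.953751005232334
tool y in world [ 0.97000609 -0.24300703  0.00598036]
0.1 [-0.     -0.0119 -0.0422]
0.17 [-0.     -0.0226 -0.0709]
0.24 [-0.0001 -0.0354 -0.0988]
0.31 [-1.000e-04 -5.010e-02 -1.257e-01]
0.38 [-1.000e-04 -6.660e-02 -1.516e-01]
0.45 [-1.000e-04 -8.490e-02 -1.762e-01]
0.52 [-1.000e-04 -1.049e-01 -1.995e-01]
0.59 [-2.000e-04 -1.264e-01 -2.213e-01]
0.66 [-2.000e-04 -1.495e-01 -2.416e-01]
0.73 [-2.000e-04 -1.738e-01 -2.602e-01]
```

Request:
{"api": "move_arm", "payload": {
  "series": [
    [1, 0, -0.005, -0.021, 0, 0, 0],
    [1, 0, -0.0119, -0.0422, 0, 0, 0],
    [1, 0, -0.017, -0.057, 0, 0, 0],
    [1, 0, -0.0226, -0.0709, 0, 0, 0],
    [1, 0, -0.029, -0.085, 0, 0, 0],
    [1, 0, -0.0354, -0.0988, 0, 0, 0],
    [1, 0, -0.0427, -0.1125, 0, 0, 0],
    [1, 0, -0.0501, -0.1257, 0, 0, 0],
    [1, 0, -0.058, -0.139, 0, 0, 0],
    [1, 0, -0.0666, -0.1516, 0, 0, 0],
    [1, 0, -0.0666, -0.1516, 0, 0, 0]
  ]
}}

```text
time_s: 8.45
tcp_pos: [613.2, -74.8, 231.0]
orientation: [2.471, 1.928, 0.009]
force: [8.3, -1.6, 6.1]
opening: 14.1
finger_force: 30.0
```

Run:
```python
from h import *
s=state();print(s['opening'],s['force'],s['moment'])
M=R.from_rotvec(s["orientation"]); p0=s["tcp_pos"]
for t in np.arange(.42,.72,.04):
    w=S(127.5+131.5*(np.cos(.23+t)-np.cos(.23)),0,184+131.5*(np.sin(.23+t)-np.sin(.23)))
    print(round(t,2),np.round(M.inv().apply(w-p0)/300,4))
```

```text
14.13280356509247 [ 8.25024459 -1.60472737  6.10063325] [-0.31003137 -1.26572075  0.02474976]
0.42 [-0.0005 -0.0181 -0.0088]
0.46 [-0.0005 -0.0289 -0.0227]
0.5 [-0.0005 -0.0402 -0.0361]
0.54 [-0.0005 -0.052  -0.049 ]
0.58 [-0.0005 -0.0643 -0.0615]
0.62 [-0.0005 -0.0772 -0.0734]
0.66 [-0.0006 -0.0905 -0.0849]
0.7 [-0.0006 -0.1042 -0.0958]
```

Request:
{"api": "move_arm", "payload": {
  "series": [
    [1, 0, -0.009, -0.0125, 0, 0, 0],
    [1, 0, -0.0183, -0.0246, 0, 0, 0],
    [1, 0, -0.028, -0.0365, 0, 0, 0],
    [1, 0, -0.0383, -0.0479, 0, 0, 0],
    [1, 0, -0.049, -0.059, 0, 0, 0],
    [1, 0, -0.0598, -0.0697, 0, 0, 0],
    [1, 0, -0.0675, -0.077, 0, 0, 0],
    [1, 0, -0.076, -0.084, 0, 0, 0],
    [1, 0, -0.076, -0.084, 0, 0, 0],
    [1, 0, -0.076, -0.084, 0, 0, 0]
  ]
}}

```text
time_s: 9.7
tcp_pos: [591.9, -69.5, 257.4]
orientation: [2.468, 1.926, 0.013]
force: [11.1, -0.9, 10.5]
opening: 14.1
finger_force: 30.0
```

Run:
```python
from h import *
s=state();print(s['opening'],s['force'],s['q'])
n="side"; K,T=T_of(n); im,d=read_camera(n); np.save("s1.npy",d)
cv2.imwrite("pics/s1.png",cv2.resize(im[110:270,140:340],None,fx=3.5,fy=3.5,interpolation=cv2.INTER_CUBIC)[:600])
```

```text
14.080911324665253 [11.12160731 -0.90726767 10.46378916] [-3.13491490e-01  4.68754961e-01  1.29016329e+00  5.79048232e-04
  1.36923204e+00 -6.80362030e-02]
```

View pics/s1.png

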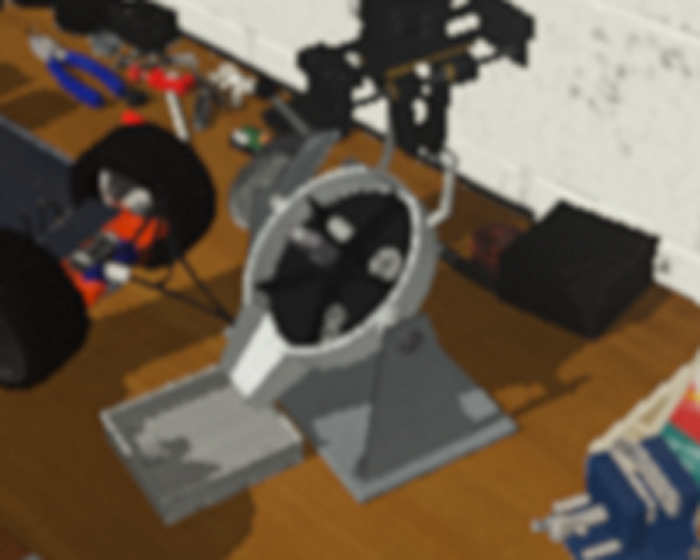

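The pan is tipped and the spout compartment (270,300) looks empty. The tray interior isn't clear enough here, so I'll check it with depth for a bump about 18 mm high.

Run:
```python
from h import *
import numpy as np
a=np.radians(YAW); Rm=np.array([[np.cos(a),-np.sin(a)],[np.sin(a),np.cos(a)]])
s=state()
for n in("scene","side"):
    K,T=T_of(n); im,d=read_camera(n); cv2.imwrite(f"pics/{n}2.png",im)
    for lab,dd in(("before",np.load(f"{n}0.npy")),("now",d)):
        P=cloud(dd,K,T).reshape(-1,3); q=(P[:,:2]-C)@Rm
        m=(q[:,0]>-182)&(q[:,0]<-60)&(abs(q[:,1])<52)&(P[:,2]>11)&(P[:,2]<26)
        hh,xe,ye=np.histogram2d(q[m,0],q[m,1],bins=[np.arange(-182,-60,13),np.arange(-52,53,13)])
        print(n,lab,m.sum(),P[m,2].mean()); print(hh.astype(int))
```

```text
scene before 64 17.794390087277854
[[ 0  0  0  0  0  0  0  0]
 [ 0  0  0  0  0  0  0  0]
 [ 0  0  0  0  0  0  0  0]
 [ 0  0  0  0  0  0  0  0]
 [ 0  0  0  0  0  0  0  0]
 [ 0  0  0  0  0  0  0  0]
 [ 0  0  0  0  0  0  0  0]
 [ 0  0  1 10 12 11 15 13]
 [ 0  0  0  0  1  1  0  0]]
scene now 0 nan
[[0 0 0 0 0 0 0 0]
 [0 0 0 0 0 0 0 0]
 [0 0 0 0 0 0 0 0]
 [0 0 0 0 0 0 0 0]
 [0 0 0 0 0 0 0 0]
 [0 0 0 0 0 0 0 0]
 [0 0 0 0 0 0 0 0]
 [0 0 0 0 0 0 0 0]
 [0 0 0 0 0 0 0 0]]
side before 44 19.19943772713694
[[0 0 0 0 0 0 0 0]
 [0 0 0 0 0 0 0 0]
 [0 0 0 0 0 0 0 0]
 [0 0 0 0 0 0 0 0]
 [0 0 0 0 0 0 0 0]
 [0 0 0 0 0 0 0 0]
 [0 0 0 0 0 0 0 0]
 [2 4 4 4 5 6 3 6]
 [1 2 3 3 0 1 0 0]]
side now 28 18.828821725905364
[[0 0 0 1 4 0 0 0]
 [0 0 0 0 0 0 0 0]
 [0 0 0 0 0 0 0 0]
 [0 0 0 0 0 0 0 0]
 [0 0 0 0 0 0 0 0]
 [0 0 0 0 0 0 0 0]
 [0 0 0 0 0 0 0 0]
 [0 6 5 5 0 0 0 0]
 [2 3 1 0 1 0 0 0]]<stdin>:11: RuntimeWarning: Mean of empty slice.
  ret = ret.dtype.type(ret / rcount)
```

Run:
```python
from h import *
a=np.radians(YAW); Rm=np.array([[np.cos(a),-np.sin(a)],[np.sin(a),np.cos(a)]])
K,T=T_of("side")
for f in("side0.npy","s1.npy"):
    P=cloud(np.load(f),K,T).reshape(-1,3); q=(P[:,:2]-C)@Rm
    m=(q[:,0]>-200)&(q[:,0]<-150)&(abs(q[:,1])<70)&(P[:,2]>10)&(P[:,2]<35)
    hh,_,_=np.histogram2d(q[m,0],q[m,1],bins=[np.arange(-200,-149,10),np.arange(-70,71,14)]); print(hh.astype(int))
im=cv2.imread("pics/side2.png"); s0=cv2.imread("pics/side0.png")
x,y=160,205
cv2.imwrite("pics/cmp.png",np.hstack([cv2.resize(i[y:y+65,x:x+80],None,fx=5,fy=5,interpolation=cv2.INTER_CUBIC) for i in(s0,im)]))
```

```text
[[20  0  0  0  0  0  0  0  0 21]
 [19  0  0  0  0  0  0  0  0 18]
 [18  0  0  0  0  0  0  0  0 18]
 [21  0  0  0  0  0  0  0  0 18]
 [18  0  0  1  0  0  0  0  0 18]]
[[19  0  0  0  0 14 11  0  0 20]
 [21  0  0  0  5 22  5  0  0 20]
 [17  0  0  0  1  4  1  0  0 18]
 [19  0  0  0  0  0  0  0  0 18]
 [18  1  0  0  0  0  0  0  0 20]]
```

View pics/cmp.png

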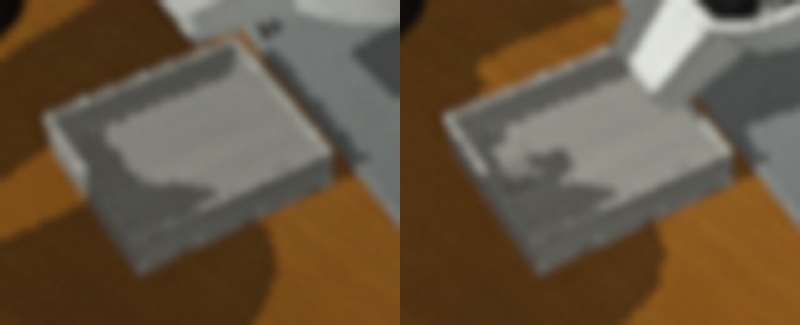

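The nut lies in the tray, in the right-hand crop at about (530,155). Now I'll release the handle and go to the pawl.

Request:
{"api": "move_arm", "payload": {
  "series": [
    [0.62, 0, 0, 0, 0, 0, 0],
    [0.62, 0, 0, 0, 0, 0, 0],
    [0.62, 0, 0, 0, 0, 0, 0],
    [0.62, 0, 0, -0.1, 0, 0, 0],
    [0.62, 0, 0, -0.22, 0, 0, 0],
    [0.62, 0, 0, -0.22, 0, 0, 0],
    [0.62, 0, 0, -0.22, 0, 0, 0]
  ]
}}

```text
time_s: 10.72
tcp_pos: [588.9, -68.6, 318.0]
orientation: [-2.475, -1.932, 0.002]
force: [0.9, -0.1, -0.4]
opening: 33.3
finger_force: 0.0
```

Run:
```python
from h import *
s=state();print(s['tcp_pos'],s['force'])
print(rel(S(-42,130,325),76),rel(S(-42,130,266),76))
K,T=T_of("side"); im,d=read_camera("side"); P=cloud(d,K,T).reshape(-1,3)
a=np.radians(YAW); Rm=np.array([[np.cos(a),-np.sin(a)],[np.sin(a),np.cos(a)]]); q=(P[:,:2]-C)@Rm
m=(q[:,0]>40)&(q[:,0]<135)&(abs(q[:,1])<34)&(P[:,2]>185)&(P[:,2]<270); print("handle",m.sum(),np.median(q[m],0),np.median(P[m,2]))
m=(abs(q[:,1]-130)<20)&(abs(q[:,0])<100)&(P[:,2]>235)&(P[:,2]<275); print("knob",m.sum(),np.median(q[m],0),np.percentile(P[m,2],95))
```

```text
[588.85610064 -68.59237851 317.99006165] [ 0.85298045 -0.07484714 -0.39435941]
[0.432, -0.4222, -0.0226, -0.0006, -0.0, -0.0004] [0.432, -0.4218, 0.1741, -0.0006, -0.0, -0.0004]
handle 167 [78.26819159  0.98496643] 209.709217356316
knob 45 [  5.92809117 126.67343827] 263.7533716232765
```

Request:
{"api": "move_arm", "payload": {
  "series": [
    [1, 0.216, -0.211, -0.023, 0, 0, 0],
    [1, 0.432, -0.422, -0.023, 0, 0, 0],
    [1, 0.432, -0.422, -0.023, 0, 0, 0],
    [1, 0.432, -0.422, -0.023, 0, 0, 0],
    [1, 0.432, -0.422, 0.08, 0, 0, 0],
    [1, 0.432, -0.422, 0.174, 0, 0, 0],
    [1, 0.432, -0.422, 0.174, 0, 0, 0],
    [1, 0.432, -0.422, 0.174, 0, 0, 0]
  ]
}}

```text
time_s: 11.78
tcp_pos: [498.4, 87.3, 267.6]
orientation: [2.477, 1.932, 0.001]
force: [1.1, 0.2, -0.1]
opening: 0.5
finger_force: 0.0
```

Run:
```python
from h import *
s=state();print(s['tcp_pos'],s['force'],s['opening'])
print(rel(S(-42,130,266),76),rel(S(44,130,266),76))
```

```text
[498.38137647  87.29758537 267.61309415] [ 1.13244072  0.21488098 -0.13527173] 0.4568925624104153
[0.0012, -0.0034, 0.0054, 0.0003, -0.0, -0.0005] [0.0017, 0.2833, 0.0056, 0.0003, -0.0, -0.0005]
```

Request:
{"api": "move_arm", "payload": {
  "series": [
    [1, 0, 0.03, 0.005, 0, 0, 0],
    [1, 0, 0.06, 0.005, 0, 0, 0],
    [1, 0, 0.09, 0.005, 0, 0, 0],
    [1, 0, 0.12, 0.005, 0, 0, 0],
    [1, 0, 0.15, 0.005, 0, 0, 0],
    [1, 0, 0.18, 0.005, 0, 0, 0]
  ]
}}

```text
time_s: 12.52
tcp_pos: [550.9, 74.5, 265.3]
orientation: [2.477, 1.933, -0.0]
force: [-0.1, 0.3, -0.5]
opening: 0.5
finger_force: 0.1
```

Request:
{"api": "move_arm", "payload": {
  "series": [
    [1, 0, 0.03, 0, 0, 0, 0],
    [1, 0, 0.06, 0, 0, 0, 0],
    [1, 0, 0.08, 0, 0, 0, 0],
    [1, 0, 0.105, 0, 0, 0, 0],
    [1, 0, 0.105, 0, 0, 0, 0],
    [1, 0, 0, 0, 0, 0, 0],
    [1, 0, -0.1, 0, 0, 0, 0],
    [1, 0, -0.1, -0.2, 0, 0, 0],
    [1, 0, -0.1, -0.2, 0, 0, 0]
  ]
}}

```text
time_s: 13.65
tcp_pos: [521.7, 82.2, 329.6]
orientation: [2.472, 1.93, 0.009]
force: [-0.2, -1.7, 0.4]
opening: 0.7
finger_force: 0.0
```

```bash
cat > chk.py <<'E'
from h import *
s=state();print(s['tcp_pos'],s['force'],s['opening'])
K,T=T_of("side"); im,d=read_camera("side"); cv2.imwrite("pics/chk.png",im); P=cloud(d,K,T).reshape(-1,3)
a=np.radians(YAW); Rm=np.array([[np.cos(a),-np.sin(a)],[np.sin(a),np.cos(a)]]); q=(P[:,:2]-C)@Rm
for x0 in range(30,140,10):
    m=(q[:,0]>x0)&(q[:,0]<x0+10)&(abs(q[:,1])<42)&(P[:,2]<275)
    if m.any(): print("x",x0,"top z",np.percentile(P[m,2],98).round())
m=(abs(q[:,1]-130)<25)&(abs(q[:,0]-48)<80)&(P[:,2]>225)&(P[:,2]<270); print("knob",m.sum(),np.median(q[m],0),np.percentile(P[m,2],95))
E
python3 chk.py
```

```text
[521.67151927  82.16180599 329.56555665] [-0.22144373 -1.67848914  0.3678895 ] 0.6730513628856423
x 30 top z 185.0
x 40 top z 192.0
x 50 top z 205.0
x 60 top z 208.0
x 70 top z 250.0
x 80 top z 255.0
x 90 top z 253.0
x 100 top z 5.0
x 110 top z 6.0
x 120 top z 5.0
x 130 top z 6.0
knob 72 [ 89.07024333 129.06545355] 254.64554325815567
```

The pawl is thrown off: the ball is at about x 89–98 with its top at 254. The pan is still at about 0.64, with the handle near x 85 and its top at 255. Now I'll regrip the handle.

Run:
```python
from h import *
print(rel(S(85,0,325),76),rel(S(85,0,255),76))
```

```text
[-0.4334, 0.3419, 0.0083, 0.0013, -0.0002, -0.0003] [-0.4336, 0.3409, 0.2416, 0.0013, -0.0002, -0.0003]
```

Request:
{"api": "move_arm", "payload": {
  "series": [
    [0.6, -0.217, 0.171, 0, 0, 0, 0],
    [0.6, -0.433, 0.342, 0, 0, 0, 0],
    [0.6, -0.433, 0.342, 0, 0, 0, 0],
    [0.6, -0.433, 0.342, 0, 0, 0, 0],
    [0.6, -0.433, 0.342, 0.1, 0, 0, 0],
    [0.6, -0.433, 0.342, 0.1, 0, 0, 0],
    [0.6, -0.433, 0.342, 0.17, 0, 0, 0],
    [0.6, -0.433, 0.341, 0.24, 0, 0, 0],
    [0.6, -0.433, 0.341, 0.24, 0, 0, 0]
  ]
}}

```text
time_s: 14.82
tcp_pos: [588.4, -68.1, 253.2]
orientation: [-2.475, -1.933, 0.002]
force: [0.3, -0.3, -0.3]
opening: 35.6
finger_force: 0.0
```

Request:
{"api": "move_arm", "payload": {
  "series": [
    [1, 0, 0, 0, 0, 0, 0],
    [1, 0, 0, 0, 0, 0, 0],
    [1, 0, 0, 0, 0, 0, 0],
    [1, 0, 0, 0, 0, 0, 0]
  ]
}}

```text
time_s: 15.32
tcp_pos: [589.9, -69.1, 255.2]
orientation: [2.473, 1.93, 0.005]
force: [5.2, -0.7, 2.9]
opening: 14.3
finger_force: 30.0
```

Run:
```python
from h import *
s=state();print(s['tcp_pos'],s['opening'],s['force'],s['finger_force'])
M=R.from_rotvec(s["orientation"]); p0=s["tcp_pos"]; a=np.radians(YAW)
q=(p0[:2]-C)@np.array([np.cos(a),np.sin(a)]); print("stand x",q)
t0=np.arccos(q/131.5)-.23 ; print("t",t0)
for t in np.r_[np.arange(.58,.03,-.05),0,-.02]:
    w=S(131.5*(np.cos(.23+t)-np.cos(.23+t0)),0,131.5*(np.sin(.23+t)-np.sin(.23+t0)))-S(0,0,0)
    print(round(t,2),np.round(M.inv().apply(w)/300,3))
```

```text
[589.92656612 -69.11166819 255.16158788] 14.345250740067994 [ 5.18804878 -0.65276801  2.91074038] 29.97899629175663
stand x 85.66795787405167
t 0.6312793873713025
0.58 [0.    0.017 0.015]
0.53 [0.    0.032 0.031]
0.48 [0.    0.047 0.047]
0.43 [0.    0.06  0.064]
0.38 [0.    0.073 0.082]
0.33 [0.    0.085 0.1  ]
0.28 [0.    0.096 0.119]
0.23 [0.    0.106 0.139]
0.18 [0.    0.116 0.158]
0.13 [0.    0.124 0.179]
0.08 [0.    0.131 0.2  ]
0.0 [0.    0.14  0.233]
-0.02 [0.    0.142 0.242]
```

Request:
{"api": "move_arm", "payload": {
  "series": [
    [1, 0, 0.017, 0.015, 0, 0, 0],
    [1, 0, 0.032, 0.031, 0, 0, 0],
    [1, 0, 0.047, 0.047, 0, 0, 0],
    [1, 0, 0.06, 0.064, 0, 0, 0],
    [1, 0, 0.073, 0.082, 0, 0, 0],
    [1, 0, 0.085, 0.1, 0, 0, 0],
    [1, 0, 0.096, 0.119, 0, 0, 0],
    [1, 0, 0.106, 0.139, 0, 0, 0],
    [1, 0, 0.116, 0.158, 0, 0, 0],
    [1, 0, 0.124, 0.179, 0, 0, 0],
    [1, 0, 0.131, 0.2, 0, 0, 0],
    [1, 0, 0.131, 0.2, 0, 0, 0]
  ]
}}

```text
time_s: 16.82
tcp_pos: [628.3, -78.7, 194.0]
orientation: [2.474, 1.931, 0.005]
force: [8.6, -1.6, 1.9]
opening: 13.1
finger_force: 29.4
```

Request:
{"api": "move_arm", "payload": {
  "series": [
    [1, 0, 0.004, 0.016, 0, 0, 0],
    [1, 0, 0.009, 0.033, 0, 0, 0],
    [1, 0, 0.011, 0.04, 0, 0, 0],
    [1, 0, 0.011, 0.045, 0, 0, 0],
    [1, 0, 0.011, 0.045, 0, 0, 0]
  ]
}}

```text
time_s: 17.45
tcp_pos: [631.7, -79.5, 181.2]
orientation: [2.473, 1.93, 0.006]
force: [8.9, -0.6, 2.9]
opening: 13.2
finger_force: 29.3
```

Request:
{"api": "move_arm", "payload": {
  "series": [
    [0.62, 0, 0, 0, 0, 0, 0],
    [0.62, 0, 0, 0, 0, 0, 0],
    [0.62, 0, 0, 0, 0, 0, 0],
    [0.62, 0, 0, -0.1, 0, 0, 0],
    [0.62, 0, 0, -0.2, 0, 0, 0],
    [0.8, 0, 0, -0.2, 0, 0, 0],
    [1, 0, 0, -0.2, 0, 0, 0],
    [1, 0, 0, -0.2, 0, 0, 0],
    [1, 0, 0, -0.2, 0, 0, 0]
  ]
}}

```text
time_s: 18.58
tcp_pos: [629.9, -79.2, 239.1]
orientation: [-2.476, -1.932, 0.001]
force: [0.5, -0.8, -0.1]
opening: 0.7
finger_force: 0.0
```

```bash
python3 chk.py
python3 - <<'E'
from h import *
print(rel(S(127,0,215),76), rel(S(127,0,207),76),state()['opening'])
E
```

```text
[629.92902574 -79.20833453 239.08979919] [ 0.49415648 -0.83560669 -0.08381609] 0.6819184090651644
x 30 top z 159.0
x 40 top z 160.0
x 50 top z 161.0
x 60 top z 159.0
x 70 top z 160.0
x 80 top z 161.0
x 90 top z 108.0
x 100 top z 268.0
x 110 top z 265.0
x 120 top z 260.0
x 130 top z 269.0
knob 29 [ 41.58054066 130.34572076] 237.02692125590104
[0.0004, 0.0001, 0.081, -0.0003, -0.0, -0.0003] [0.0004, 0.0001, 0.1077, -0.0003, -0.0, -0.0003] 0.5351455037800313
```

Request:
{"api": "move_arm", "payload": {
  "series": [
    [1, 0, 0, 0.06, 0, 0, 0],
    [1, 0, 0, 0.085, 0, 0, 0],
    [1, 0, 0, 0.095, 0, 0, 0],
    [1, 0, 0, 0.1, 0, 0, 0],
    [1, 0, 0, 0.105, 0, 0, 0],
    [1, 0, 0, 0.108, 0, 0, 0],
    [1, 0, 0, 0.108, 0, 0, 0]
  ]
}}

```text
time_s: 19.5
tcp_pos: [630.4, -79.3, 208.0]
orientation: [2.476, 1.932, 0.001]
force: [1.8, 0.1, 3.1]
opening: 0.3
finger_force: 1.3
```

Request:
{"api": "move_arm", "payload": {
  "series": [
    [1, 0, 0, 0.006, 0, 0, 0],
    [1, 0, 0, 0.012, 0, 0, 0],
    [1, 0, 0, 0.016, 0, 0, 0],
    [1, 0, 0, 0.016, 0, 0, 0]
  ]
}}

```text
time_s: 20.0
tcp_pos: [630.6, -79.3, 207.3]
orientation: [2.473, 1.93, 0.004]
force: [-9.5, 2.9, 27.7]
opening: 0.4
finger_force: 13.6
```

A push of 28 N leaves the handle top at its level height (TCP 207.3, expected 207.5), so the pan is on its stop. Next I'll retract and check the pawl.

Request:
{"api": "move_arm", "payload": {
  "series": [
    [1, 0, 0, -0.15, 0, 0, 0],
    [1, 0, 0, -0.32, 0, 0, 0],
    [1, 0, 0, -0.32, 0, 0, 0],
    [1, 0, 0, -0.32, 0, 0, 0]
  ]
}}

```text
time_s: 20.5
tcp_pos: [629.8, -79.2, 297.5]
orientation: [-2.475, -1.932, 0.002]
force: [0.3, 0.2, -1.1]
opening: 0.3
finger_force: 0.0
```

Run:
```python
from h import *
s=state();a=np.radians(YAW); Rm=np.array([[np.cos(a),-np.sin(a)],[np.sin(a),np.cos(a)]])
for n in("scene","side"):
    K,T=T_of(n); im,d=read_camera(n); cv2.imwrite(f"pics/{n}3.png",im)
    P=cloud(d,K,T).reshape(-1,3); q=(P[:,:2]-C)@Rm
    for x0 in range(-20,130,10):
        m=(abs(q[:,1]-130)<16)&(q[:,0]>x0)&(q[:,0]<x0+10)&(P[:,2]<275)&(P[:,2]>150)
        if m.any(): print(n,x0,m.sum(),np.percentile(P[m,2],97).round())
print(s['tcp_pos'],rel(S(138,130,305),76),rel(S(138,130,261),76))
```

```text
scene -20 46 182.0
scene -10 43 185.0
scene 0 40 185.0
scene 10 39 183.0
scene 20 28 185.0
scene 30 72 235.0
scene 40 73 235.0
scene 50 14 202.0
scene 60 15 216.0
scene 70 21 227.0
scene 80 29 247.0
scene 90 50 254.0
scene 100 7 254.0
side -20 35 185.0
side -10 40 187.0
side 0 33 186.0
side 10 32 183.0
side 20 20 209.0
side 30 45 236.0
side 40 56 237.0
side 50 16 208.0
side 60 22 217.0
side 70 10 230.0
side 80 17 250.0
side 90 22 256.0
side 100 12 254.0
[629.770766   -79.15804744 297.49140759] [0.4338, 0.037, -0.0266, -0.001, -0.0001, -0.0004] [0.4337, 0.0374, 0.12, -0.001, -0.0001, -0.0004]
```

Request:
{"api": "move_arm", "payload": {
  "series": [
    [1, 0.15, 0.037, -0.03, 0, 0, 0],
    [1, 0.3, 0.037, -0.03, 0, 0, 0],
    [1, 0.434, 0.037, -0.03, 0, 0, 0],
    [1, 0.434, 0.037, -0.03, 0, 0, 0],
    [1, 0.434, 0.037, 0.05, 0, 0, 0],
    [1, 0.434, 0.037, 0.113, 0, 0, 0],
    [1, 0.434, 0.037, 0.113, 0, 0, 0]
  ]
}}

```text
time_s: 21.48
tcp_pos: [671.9, 43.3, 262.8]
orientation: [-2.475, -1.93, 0.005]
force: [-0.6, -0.1, 0.4]
opening: 0.4
finger_force: 0.0
```

Request:
{"api": "move_arm", "payload": {
  "series": [
    [1, 0, -0.03, 0, 0, 0, 0],
    [1, 0, -0.06, 0, 0, 0, 0],
    [1, 0, -0.09, 0, 0, 0, 0],
    [1, 0, -0.12, 0, 0, 0, 0],
    [1, 0, -0.15, 0, 0, 0, 0],
    [1, 0, -0.18, 0, 0, 0, 0],
    [1, 0, -0.2, 0, 0, 0, 0]
  ]
}}

```text
time_s: 22.35
tcp_pos: [623.1, 56.3, 284.5]
orientation: [2.448, 1.907, 0.057]
force: [27.4, -8.9, 81.5]
opening: 0.3
finger_force: 31.2
```

Request:
{"api": "move_arm", "payload": {
  "series": [
    [1, 0, -0.03, 0, 0, 0, 0],
    [1, 0, -0.06, 0, 0, 0, 0],
    [1, 0, -0.08, 0, 0, 0, 0],
    [1, 0, -0.08, 0, 0, 0, 0],
    [1, 0, 0.02, 0, 0, 0, 0],
    [1, 0, 0.12, 0, 0, 0, 0],
    [1, 0, 0.12, -0.2, 0, 0, 0],
    [1, 0, 0.12, -0.3, 0, 0, 0],
    [1, 0, 0.12, -0.3, 0, 0, 0]
  ]
}}

```text
time_s: 23.48
tcp_pos: [649.8, 50.2, 356.3]
orientation: [2.475, 1.931, 0.004]
force: [-0.2, -0.5, -0.0]
opening: 0.3
finger_force: 0.0
```

Run:
```python
from h import *
s=state();a=np.radians(YAW); Rm=np.array([[np.cos(a),-np.sin(a)],[np.sin(a),np.cos(a)]]); print(s['tcp_pos'])
for n in("scene","side"):
    K,T=T_of(n); im,d=read_camera(n); cv2.imwrite(f"pics/{n}4.png",im)
    P=cloud(d,K,T).reshape(-1,3); q=(P[:,:2]-C)@Rm
    print(n,[(x0,m.sum(),np.percentile(P[m,2],97).round()) for x0 in range(-20,130,10) if (m:=(abs(q[:,1]-130)<16)&(q[:,0]>x0)&(q[:,0]<x0+10)&(P[:,2]<275)&(P[:,2]>150)).any()])
    m=(q[:,0]>115)&(q[:,0]<140)&(abs(q[:,1])<34)&(P[:,2]>150)&(P[:,2]<200); print("handle",m.sum(),np.percentile(P[m,2],97))
```

```text
[649.75475344  50.15077653 356.27301568]
scene []Traceback (most recent call last):
  File "<stdin>", line 7, in <module>
    return _quantile_unchecked(
        a, q, axis, out, overwrite_input, method, keepdims, weights)
    return _ureduce(a,
                    func=_quantile_ureduce_func,
    ...<5 lines>...
                    overwrite_input=overwrite_input,
                    method=method)
    r = func(a, **kwargs)
    result = _quantile(arr,
                       quantiles=q,
    ...<2 lines>...
                       out=out,
                       weights=wgt)
    slices_having_nans = np.isnan(arr[-1, ...])
                                  ~~~^^^^^^^^^
IndexError: index -1 is out of bounds for axis 0 with size 0
```

The fingers rode up over the ball instead of pushing it. I'll look before trying again.

```bash
cat > k.py <<'E'
from h import *
s=state();a=np.radians(YAW); Rm=np.array([[np.cos(a),-np.sin(a)],[np.sin(a),np.cos(a)]]); print(s['tcp_pos'],s['force'],s['time_s'])
for n in("scene","side"):
    K,T=T_of(n); im,d=read_camera(n); cv2.imwrite(f"pics/{n}4.png",im)
    P=cloud(d,K,T).reshape(-1,3); q=(P[:,:2]-C)@Rm
    print(n,[(x0,int(m.sum()),float(np.percentile(P[m,2],97).round())) for x0 in range(-20,130,10) if (m:=(abs(q[:,1]-130)<20)&(q[:,0]>x0)&(q[:,0]<x0+10)&(P[:,2]<280)&(P[:,2]>150)).any()])
    m=(q[:,0]>115)&(q[:,0]<140)&(abs(q[:,1])<34)&(P[:,2]>150)&(P[:,2]<200)
    if m.any(): print("handle",m.sum(),np.percentile(P[m,2],97))
E
python3 k.py
python3 - <<'E'
import cv2
im=cv2.imread("pics/side4.png"); cv2.imwrite("pics/s4c.png",cv2.resize(im[110:270,140:340],None,fx=3.5,fy=3.5,interpolation=cv2.INTER_CUBIC))
E
```

```text
[649.40540719  50.19041996 354.11059406] [-1.10622794 -0.26405834 -0.4597865 ] 23.525
scene []
side [(-20, 43, 182.0), (-10, 60, 259.0), (0, 75, 262.0), (10, 67, 256.0), (20, 59, 224.0), (30, 48, 215.0), (40, 39, 201.0), (50, 17, 198.0), (60, 10, 193.0), (70, 1, 191.0)]
handle 78 186.21659321251133
```

View pics/s4c.png

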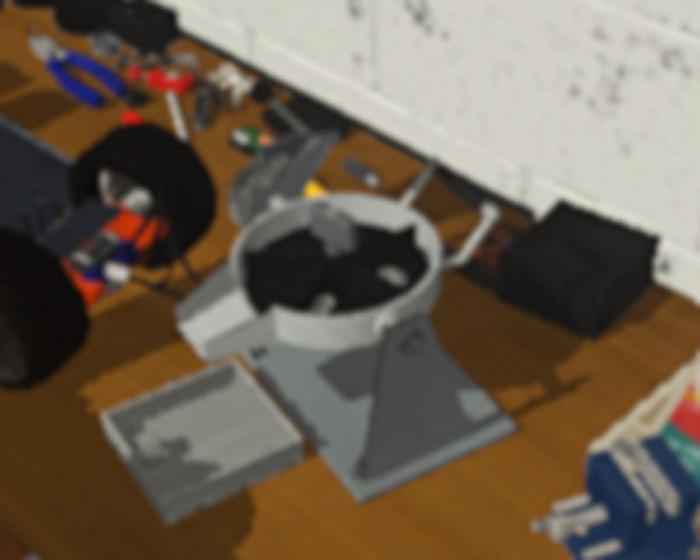

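The pawl is in, with the ball at x about 0–10 and its top at 262, as at the start. In the picture the pan looks level and the nut is in the tray at about (175,445). I'll compare the pan's level and the tray with the start.

Run:
```python
from h import *
a=np.radians(YAW); Rm=np.array([[np.cos(a),-np.sin(a)],[np.sin(a),np.cos(a)]])
s=state()
K,T=T_of("side"); _,d=read_camera("side")
for lab,dd in(("t0",np.load("side0.npy")),("now",d)):
    P=cloud(dd,K,T).reshape(-1,3); q=(P[:,:2]-C)@Rm; rr=np.hypot(*q.T)
    z=P[:,2]
    f=lambda m:(int(m.sum()),np.round(np.mean(q[m],0),1).tolist(),round(float(np.mean(z[m])),1))
    rim=(abs(rr-86)<4)&(z>150)&(z<164)
    A=np.c_[q[rim],np.ones(rim.sum())]; c=np.linalg.lstsq(A,z[rim],rcond=None)[0]
    print(lab,"rim slope",c.round(3),"handle",f((q[:,0]>115)&(q[:,0]<140)&(abs(q[:,1])<34)&(z>175)&(z<195)),
     "chute",f((q[:,0]<-105)&(q[:,0]>-140)&(abs(q[:,1])<22)&(z>110)&(z<150)),
     "knob",f((abs(q[:,1]-130)<20)&(abs(q[:,0])<20)&(z>240)&(z<270)))
    t=P[(z>22)&(z<36)&(q[:,0]<-50)&(q[:,0]>-210)&(abs(q[:,1])<80)]; print("tray",cv2.minAreaRect(t[:,:2].astype(np.float32)))
print(s["q"].round(2))
```

```text
t0 rim slope [ 8.00000e-03 -1.00000e-03  1.55969e+02] handle (72, [125.3, -1.3], 182.1) chute (72, [-123.1, 5.8], 125.8) knob (41, [2.2, 127.3], 254.5)
tray ((370.1116638183594, -12.957572937011719), (129.36119079589844, 134.18772888183594), 78.50028991699219)
now rim slope [5.00000e-03 0.00000e+00 1.56118e+02] handle (72, [125.5, -1.2], 182.1) chute (79, [-123.4, 7.6], 125.9) knob (42, [2.5, 127.5], 254.0)
tray ((370.48583984375, -11.768936157226562), (130.4415740966797, 133.18649291992188), 77.58202362060547)
[-0.1   0.58  0.87 -0.    1.69  0.14]
```

The pan, pawl and tray all match their starting values, the nut is in the tray, and the robot is clear of everything. Handing in.

```bash
python3 -c "
from station import *
print(hand_in())"
```

```text
the job is handed in; nothing more can be done
None
```

The large nut is in the tray, the pan is level on its stop with the pawl in, and the job is handed in at about 24 s; throwing the pawl back in, the closed fingers rode up over the ball (81 N at the wrist, limit 120), but the pawl went in, and the pan and tray measure the same as at the start.

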